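# Load a headshell on the tilting inspection stand and hold it at the index

## Task

Move the loose headshell from the grey foam mat into the empty blue nest of the tilting inspection stand, lying flat on its back with the cartridge up and the round collar towards the hinge, just like the reference headshell beside it, and let go of it. Then take the stand's front bar and raise the hinged plate, with both headshells still in their nests, until its red pointer lines up with the orange index on the quadrant. Finish while holding the bar there for the camera, for the plate falls when let go, and do not shift the index or the other things on the bench.

Things in the scene. Friction and masses are not known exactly. Their poses are not given: they have to be found in the camera images.
- shell_mid (a point): Centre of the loose black headshell (18 g), lying upside down: a flat plate 42 x 21 x 3.3 mm below and on it the cartridge body, 24 x 17 mm, 13 mm high; 16.5 mm high in all, this point 8.25 mm up, over the plate's centre. Grasp the cartridge body across its 17 mm (along y); its centre is 1 mm towards the nose (-x). x points from nose to collar, z up out of the cartridge.
- shell_collar (a point): End of the slim round collar that goes 14 mm beyond the loose headshell's plate, 33 mm from shell_mid along its x. Collar and the thin finger-lift at the side are for looks only, not solid.
- shell_stylus (a point): Centre of the cartridge's outer (upper, as it lies) face on the loose headshell, 8.25 mm above shell_mid.
- shell: The loose headshell as a body; its origin lies at the upper cartridge face, 7 mm towards the collar and 7.5 mm to the side of its centre, its z pointing down: use shell_mid instead.
- foam_mat: Grey foam mat, 120 x 100 x 6 mm, fixed to the bench; origin at the centre of its underside. The loose headshell lies on it.
- stand: Tilting inspection stand, fixed to the bench: grey base, hinge lugs, white quadrant at its right (-y) side, camera on a post behind the hinge (lens 0.24 m, top 0.36 m above the bench). Origin: underside of the base, amid the front part. x points from front bar to hinge and camera, y left. The hinge axis runs along y at x = 0.070, z = 0.045 of this frame.
- plate (a joint): Angle of the hinged plate, rad: 0 lying level on its rests, growing as the front bar rises (up to 1.1). It turns freely and falls back if let go; lifting at the bar takes about 2.5 to 4 N.
- plate_hinge (a point): Point on the hinge axis, amid the plate's width. Its axes turn with the plate: x from the bar to the hinge along the plate, y along the hinge to the left, z out of the plate's upper face. Plate, nests and bar are one rigid piece.
- free_nest (a point): Centre of the floor of the empty nest (left, +y): a blue recess 48 mm (x) by 27 mm (y) inside, walls 5 mm thick and 6 mm high, notched for collar (hinge side) and finger-lift; axes as plate_hinge. Plate down, this floor is 53 mm above the bench. It lies 66 mm from the hinge axis towards the bar, 38 mm left of the middle.
- full_nest (a point): Centre of the floor of the other nest (right, -y), same shape, 76 mm to the right of the empty one; the reference headshell lies in it.
- reference_mid (a point): Centre of the reference headshell, same object as the loose one, same point and axes as shell_mid; stays in its nest.
- bar_mid (a point): Middle of the front bar (its solid: plate_c0): round steel, 12 mm in diameter, along y, 106 mm free between its arms, 160 mm from the hinge axis towards the bar and 5 mm above the plate's middle plane; plate down, 50 mm above the bench. 37 mm gap to the plate. It can turn between the fingers as the plate swings. Axes as plate_hinge.
- pointer_tip (a point): Tip of the red pointer on the plate's right edge, which runs over the inner face of the quadrant 139 mm from the hinge axis; axes as plate_hinge.
- index_tip (a point): Centre of the orange index block on the rim of the white quadrant, 149 mm from the hinge axis; its x axis points straight at the hinge axis, as the plate's x does when the angles agree. Set differently every time.
- index (a joint): Angle at which the orange index is set, rad, on the same scale and zero as joint plate (between 0.5 and 0.8); stiff, to be left as it is.
- screwdriver: Yellow screwdriver 150 mm long lying behind the foam mat; bystander, loose.
- counterweight: Grey metal counterweight, 38 mm across, 22 mm high, left of the screwdriver; bystander, loose.
- glue_bottle: Small white bottle with red cap, 28 mm across, 80 mm high, farther back; bystander, loose.
Not all that is in view belongs to the job. What is shaped like the shell but brown is not meant.

How it is judged:
By the outcome, as a careful person would: the job done as asked, in the order asked, and still so for the second after the job is handed in, while the arm keeps its last pose, push and grip.
It also fails if it takes over 48 s, if anything falls off the work surface, if the arm or the gripper's body presses on something with over 40 N, if the wrist force passes 120 N, or if a joint passes its speed limit or range.

## Robot

A 6-joint arm with a two-finger parallel gripper is mounted at the origin on a cart in front of the work surface, level with it; the furniture and walls round the work are solid. World frame = base frame: x ahead of the robot, y to its left, z up, the work surface at z = 0. Lengths are in m, angles in rad, forces in N, time in s.
With the tool pointing down it reaches from about 0.425 to 0.95 m from the base axis. Payload 3.5 kg.
Tool frame: the origin (TCP) lies on the centre line of the jaws, within the pads' length; the fingertips stand 25 mm ahead of it and the grasp point (between the pads) lies 6 mm ahead of it (ctrl.finger_overhang is the distance from the TCP to the fingertips, in m); z points along the fingers, y is the line along which they close (so a half turn about z gives the same grasp; the last joint's range is limited). The gripper opens to 85 mm and grips with 20 to 120 N. Pads are 22 mm wide; open, the fingers measure 114 mm over their backs; the gripper's body (76 mm by 85 mm) begins 54 mm behind the grasp point. The pads swing forward as they close: fully open they stand 13 mm farther back than shut.
Start: joints at [-1.377, 0.286, 1.577, -0, 1.279, -0.15], TCP at [0.228, -0.635, 0.256] pointing down, gripper open.
Joint ranges: [-2.77, 2.77], [-0.9, 2.22], [0.21, 2.48], [-1.53, 4.67], [0.24, 2.81], [-2.84, 2.84]. Speed limits (rad/s): [2.79, 2.79, 3.14, 3.14, 3.14, 3.14].

## Interface

Orientations are given as a unit quaternion [x, y, z, w].
In Python, from plant import get_state, imaging, job, ctrl gives the robot as it stands.
- The arm moves only by the tool jog_arm, never from a script. Its argument "increments" is a list of rows, each an object of numbers: "dx", "dy", "dz": the shift along the world's x, y, z each as a share of 12 cm, from -1 to 1; "ax", "ay", "az": the turn, a rotation vector about the world's x, y, z each as a share of pi/2 rad, from -1 to 1; "gripper": the gripper command: -1 is shut, 1 is fully open, values between are in proportion. A call has 1 to 10 rows; each row is the pose to reach, as a shift and turn from the pose commanded when the call began; what a row does not reach only later rows make up. A row lasts 1/10 s, in which the tool goes at most 50 mm and 8.59 degrees, less where a joint would pass 70% of its speed; a pose out of reach is approached as far as the arm can. A call with a number of a shift or a turn outside -1 to 1 is refused whole. A call with a gripper value outside its range is refused whole. The fingers move at their own pace and stop on an object; "force" is the grip in N (left out, the last holds). Time passes only in rows, so rows that repeat a pose let the fingers close. It gives the time, the measured TCP pose, the force, the opening and the grip force at its end, in the units of the state.
- get_state(): the state, without advancing time (a new reading comes with each control period).
- imaging.read_camera(name): name is "scene" or "top" or "wrist"; returns a dict with "frame" (480x640x3 uint8, blue, green, red), "depth" (480x640 float32, m along the optical axis (not along the pixel's ray), 0 where there is no reading), "camera_matrix" (3x3 intrinsics, pixels), "extrinsics" (4x4, takes a point from camera to world coordinates); the wrist camera has in their place "mount" (4x4, takes a point from camera to tool coordinates, whose origin is the TCP and whose axes are the flange's). Camera axes: x right, y up, looking along -z (the intrinsics and any distortion apply to the point x, -y, -z); pixel columns grow to the right and rows downward; lengths in m; the calibration is good to about 2 mm. The wrist camera is an equidistant fisheye: a pixel r from the principal point sees the ray r / f radians off the axis. A picture is of the moment at which its call begins: read the wrist's pose just before it.
- job.sign_off(): hands the job in; it is judged then, once.
The state is a dict: "time": time; "qpos": joint angles; "dq": joint speeds; "joint_efforts": joint torques, N m; "eef_pos": TCP position; "tcp_rot": TCP orientation; "contact_force": force on the tool from outside, world axes, zero at the start; "wrist_torque": the same for the moment, N m; "opening": opening from 0.0 (shut) to 1.0 (fully open); "finger_force": force on a finger pad.
Only numpy, scipy, OpenCV 4.12 (cv2) and the standard library are available. Lean on these libraries where they do the work, as an engineer would, in place of code of your own. Each camera call takes 0.05 s, during which the arm holds its last target. There are 200 camera calls.

## Working session

There is one attempt and no reset: what is moved stays moved. The work goes in short steps, Python scripts to look and compute and a tool call to move; the robot and the scene stay as the last step left them, time stands still between calls to the robot, and variables do not carry over. Pictures are saved under pics/ and viewed, at most 10 in all, crops included, and the job is handed in when it is done.

Besides the shell and the picture viewer there is one more tool, called after "Emit:" as name(argument=value, ...), one argument or row to a line, values as JSON. jog_arm: Moves the arm, as the interface text tells. Shift numbers are shares of 12 cm and turn numbers shares of pi/2 rad, none past 1 either way. Its arguments: {"type":"object","properties":{"increments":{"type":"array"},"force":{"type":"number"}},"required":["increments"]}

```bash
ls; mkdir -p pics; cat > h.py <<'E'
import numpy as np,cv2,pickle
from plant import get_state,imaging,job,ctrl
def snap(n):
    s=get_state(); d=imaging.read_camera(n); d['state']=s
    pickle.dump(d,open(f'{n}.pkl','wb')); return d
def world(d,u,v,z=None):
    K=d['camera_matrix'];E=d['extrinsics'];
    r=np.array([(u-K[0,2])/K[0,0],-(v-K[1,2])/K[1,1],-1.])
    if z is None:
        p=r*np.median(d['depth'][int(v)-1:int(v)+2,int(u)-1:int(u)+2]); return E[:3,:3]@p+E[:3,3]
    w=E[:3,:3]@r; return E[:3,3]+w*(z-E[2,3])/w[2]
E
python3 - <<'E'
from h import *
for n in('scene','top'):
    d=snap(n);cv2.imwrite(f'pics/{n}1.png',d['frame']);print(n,d['camera_matrix'],d['extrinsics'].round(3),[k for k in d])
E
```

```text
pics
scene [[568.28737237   0.         329.18573282]
 [  0.         568.28737237 247.67381257]
 [  0.           0.           1.        ]] [[-0.793  0.45  -0.411  0.145]
 [-0.609 -0.603  0.515  0.877]
 [-0.016  0.659  0.752  0.922]
 [ 0.     0.     0.     1.   ]] ['frame', 'depth', 'camera_matrix', 'extrinsics', 'state']
top [[517.91512987   0.         319.0753266 ]
 [  0.         517.91512987 234.65110968]
 [  0.           0.           1.        ]] [[ 0.026  0.994 -0.11   0.478]
 [-0.999  0.029  0.028  0.333]
 [ 0.031  0.109  0.994  1.165]
 [ 0.     0.     0.     1.   ]] ['frame', 'depth', 'camera_matrix', 'extrinsics', 'state']
```

View pics/scene1.png

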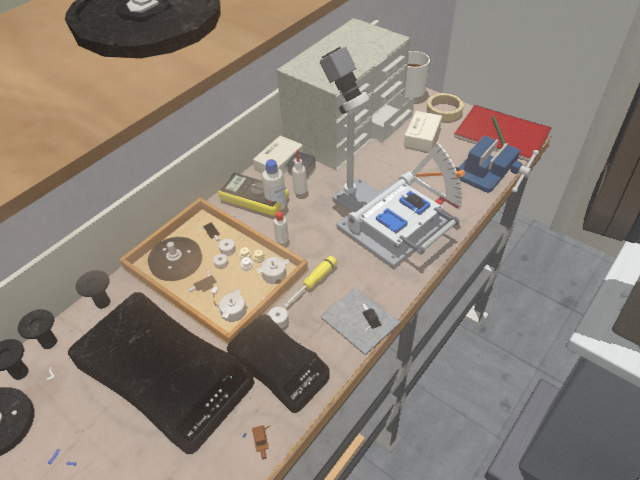

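View pics/top1.png

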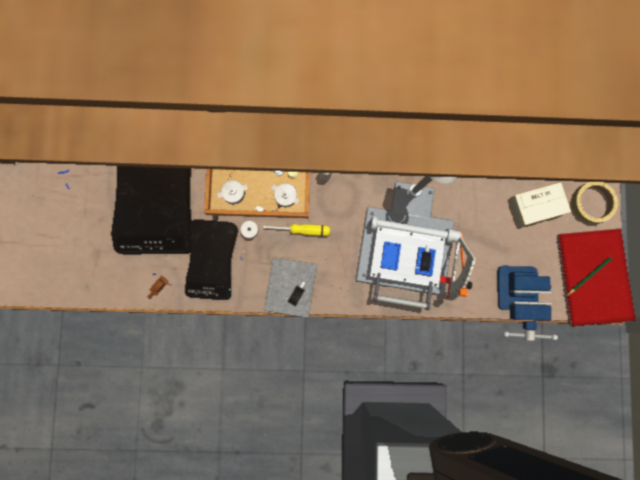

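The black headshell lies on the grey mat at top (298,293) and scene (372,318). The brown lookalike is at top (158,287), and another black piece is in the tray at scene (211,230). Only the one on the mat fits, being black and on the foam mat. I'll confirm it in an enlarged crop together with the stand.

```bash
python3 - <<'E'
from h import *
t=pickle.load(open('top.pkl','rb'));s=pickle.load(open('scene.pkl','rb'))
a=cv2.resize(t['frame'][255:320,260:325],(400,400),interpolation=cv2.INTER_CUBIC)
b=cv2.resize(s['frame'][285:350,320:400],(400,325),interpolation=cv2.INTER_CUBIC)
c=cv2.resize(t['frame'][200:320,350:485],(450,400),interpolation=cv2.INTER_CUBIC)
im=np.zeros((600,800,3),np.uint8)
c2=cv2.resize(t['frame'][205:315,355:480],(400,352),interpolation=cv2.INTER_CUBIC)
e=cv2.resize(s['frame'][140:270,330:470],(270,250))
im[:352,:352]=cv2.resize(a,(352,352));im[:352,400:]=c2
im[352:,:300]=cv2.resize(b,(300,248));e=cv2.resize(s['frame'][135:265,330:475],(277,248));im[352:,400:677]=e
cv2.imwrite('pics/crop1.png',im)
for n,d,p in(('shell',t,(298,293)),('shell',s,(372,318)),('mat',t,(280,275)),('mat',s,(350,310)),('platehere',t,(408,258)),('brown',t,(158,287))):print(n,world(d,*p).round(3))
for d in(t,s):print(d['depth'].min(),d['depth'].max())
E
```

```text
shell [0.474 0.344 0.024]
shell [0.463 0.354 0.024]
mat [0.513 0.386 0.007]
mat [0.514 0.355 0.008]
platehere [0.556 0.108 0.048]
brown [0.479 0.65  0.018]
0.0 2.0156837
0.0 2.3839993
```

View pics/crop1.png

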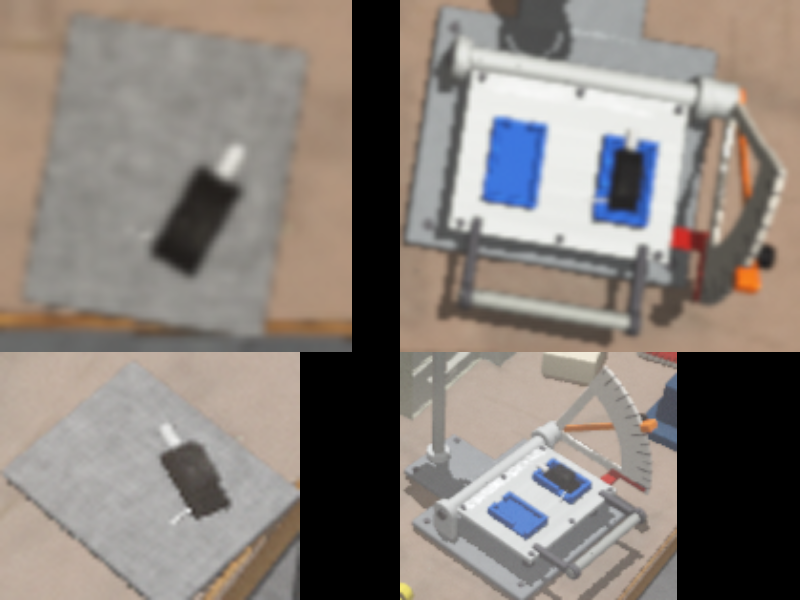

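Confirmed: the object on the mat is black, with its cartridge up, white collar end towards +x/−y and finger-lift at its left. The left nest is empty. Next I'll work out rough poses.

```bash
python3 - <<'E'
from h import *
t=pickle.load(open('top.pkl','rb'));s=pickle.load(open('scene.pkl','rb'))
P=lambda n,d,u,v,z:print(n,world(d,u,v,z).round(4))
P('shellmid',t,296.4,295.6,.015);P('collar',t,303.6,282.7,.009)
P('barL',t,376.9,298.1,.05);P('barR',t,427.5,305,.05)
P('hL',t,373.8,222.8,.052);P('hR',t,453.4,235.3,.052);P('nest',t,391.3,255.9,.053);P('ref',t,424.7,261,.0695)
P('nestS',s,330+517*0-0+ (518-400)*145/277,135+(513-352)*130/248,.053)
print('idx',world(t,463.4,292.5),world(s,330+248*145/277,135+74*130/248))
print(ctrl.finger_overhang,{k:np.round(v,3) for k,v in get_state().items()})
w=snap('wrist');print(w['camera_matrix'],w['mount'].round(3))
E
```

```text
shellmid [0.4686 0.3477 0.015 ]
collar [0.4974 0.3327 0.009 ]
barL [0.468  0.1746 0.05  ]
barR [0.4561 0.0652 0.05  ]
hL [0.6305 0.1839 0.052 ]
hR [0.6083 0.0094 0.052 ]
nest [0.5594 0.145  0.053 ]
ref [0.5493 0.0762 0.0695]
nestS [0.5621 0.1391 0.053 ]
idx [0.48433308 0.01298575 0.13276166] [0.48205119 0.01609399 0.13552843]
0.025 {'time': np.float64(0.1), 'qpos': array([-1.377,  0.287,  1.578, -0.   ,  1.279, -0.15 ]), 'dq': array([ 0.   , -0.002, -0.002,  0.001, -0.   ,  0.   ]), 'joint_efforts': array([ 1.000e-03, -4.073e+01, -2.937e+01, -0.000e+00,  3.000e-03,
        0.000e+00]), 'eef_pos': array([ 0.227, -0.635,  0.255]), 'tcp_rot': array([ 0.985,  0.171, -0.   , -0.001]), 'contact_force': array([-1.352, -0.569, -1.065]), 'wrist_torque': array([-0.04 , -0.004,  0.022]), 'finger_force': np.float64(0.0), 'opening': np.float64(0.997)}
[[371.64829954   0.         325.11293132]
 [  0.         371.64829954 239.28956675]
 [  0.           0.           1.        ]] [[ 0.001  0.956  0.295  0.075]
 [ 1.    -0.001 -0.    -0.   ]
 [ 0.     0.295 -0.956 -0.116]
 [ 0.     0.     0.     1.   ]]
```

Emit:
jog_arm(
  increments=[
    {"dx": 0.67, "dy": 1, "dz": 0.4, "az": 0.184},
    {"dx": 0.67, "dy": 1, "dz": 0.4, "az": 0.184},
    {"dx": 0.67, "dy": 1, "dz": 0.4, "az": 0.184},
  ],
)

```text
$.increments[0]: bad value
```

Emit:
jog_arm(
  increments=[
    {"dx": 0.67, "dy": 1, "az": 0.184},
    {"dx": 0.67, "dy": 1, "az": 0.184},
    {"dx": 0.67, "dy": 1, "az": 0.184},
  ],
)

```text
$.increments[0]: bad value
```

Emit:
jog_arm(
  increments=[
    {"dx": 0.67, "dy": 1, "az": 0.184},
    {"dx": 0.67, "dy": 1, "az": 0.184},
    {"dx": 0.67, "dy": 1, "az": 0.184},
  ],
)

```text
$.increments[0]: bad value
```

Emit:
jog_arm(
  increments=[
    {"dy": 1, "az": 0.184},
    {"dy": 1, "az": 0.184},
    {"dy": 1, "az": 0.184},
  ],
)

```text
$.increments[0]: bad value
```

Emit:
jog_arm(
  increments=[
    {"dx": 0.67, "dy": 1.0, "dz": 0.4, "ax": 0.0, "ay": 0.0, "az": 0.184, "gripper": 1.0},
    {"dx": 0.67, "dy": 1.0, "dz": 0.4, "ax": 0.0, "ay": 0.0, "az": 0.184, "gripper": 1.0},
    {"dx": 0.67, "dy": 1.0, "dz": 0.4, "ax": 0.0, "ay": 0.0, "az": 0.184, "gripper": 1.0},
  ],
)

```text
time: 0.45
eef_pos: [0.3071, -0.5158, 0.3032]
tcp_rot: [0.95, 0.312, 0.0, -0.001]
contact_force: [-0.8, 1.0, -0.4]
opening: 1.005
finger_force: 0.0
```

Emit:
jog_arm(
  increments=[
    {"dx": 0.67, "dy": 1, "dz": 0, "ax": 0, "ay": 0, "az": 0.184, "gripper": 0.1},
    {"dx": 0.67, "dy": 1, "dz": 0, "ax": 0, "ay": 0, "az": 0.184, "gripper": 0.1},
    {"dx": 0.67, "dy": 1, "dz": 0, "ax": 0, "ay": 0, "az": 0.184, "gripper": 0.1},
  ],
)

```text
time: 0.75
eef_pos: [0.388, -0.395, 0.3036]
tcp_rot: [0.895, 0.446, 0.0, -0.0]
contact_force: [0.9, -0.7, -0.3]
opening: 0.551
finger_force: 0.0
```

Emit:
jog_arm(
  increments=[
    {"dx": 0.67, "dy": 1, "dz": 0, "ax": 0, "ay": 0, "az": 0.184, "gripper": 0.1},
    {"dx": 0.67, "dy": 1, "dz": 0, "ax": 0, "ay": 0, "az": 0.184, "gripper": 0.1},
    {"dx": 0.67, "dy": 1, "dz": 0, "ax": 0, "ay": 0, "az": 0.184, "gripper": 0.1},
  ],
)

```text
time: 1.05
eef_pos: [0.4683, -0.275, 0.3034]
tcp_rot: [0.821, 0.57, 0.0, -0.0]
contact_force: [0.8, -0.4, 0.1]
opening: 0.555
finger_force: 0.0
```

Emit:
jog_arm(
  increments=[
    {"dx": 0, "dy": 1, "dz": 0, "ax": 0, "ay": 0, "az": 0.184, "gripper": 0.1},
    {"dx": 0, "dy": 1, "dz": 0, "ax": 0, "ay": 0, "az": 0.184, "gripper": 0.1},
    {"dx": 0, "dy": 1, "dz": 0, "ax": 0, "ay": 0, "az": 0.184, "gripper": 0.1},
  ],
)

```text
time: 1.35
eef_pos: [0.4672, -0.1535, 0.3032]
tcp_rot: [0.73, 0.684, 0.0, -0.001]
contact_force: [0.8, 0.0, 0.7]
opening: 0.551
finger_force: 0.0
```

Emit:
jog_arm(
  increments=[
    {"dx": 0, "dy": 1, "dz": 0, "ax": 0, "ay": 0, "az": 0.184, "gripper": 0.1},
    {"dx": 0, "dy": 1, "dz": 0, "ax": 0, "ay": 0, "az": 0.184, "gripper": 0.1},
    {"dx": 0, "dy": 1, "dz": 0, "ax": 0, "ay": 0, "az": 0.184, "gripper": 0.1},
  ],
)

```text
time: 1.65
eef_pos: [0.4668, -0.0339, 0.3034]
tcp_rot: [0.624, 0.782, 0.0, -0.0]
contact_force: [-0.4, -1.0, 0.3]
opening: 0.55
finger_force: 0.0
```

Emit:
jog_arm(
  increments=[
    {"dx": 0, "dy": 1, "dz": 0, "ax": 0, "ay": 0, "az": 0.184, "gripper": 0.1},
    {"dx": 0, "dy": 1, "dz": 0, "ax": 0, "ay": 0, "az": 0.184, "gripper": 0.1},
    {"dx": 0, "dy": 1, "dz": 0, "ax": 0, "ay": 0, "az": 0.184, "gripper": 0.1},
  ],
)

```text
time: 1.95
eef_pos: [0.4668, 0.0861, 0.3034]
tcp_rot: [0.505, 0.863, 0.0, -0.0]
contact_force: [0.1, -0.9, -0.4]
opening: 0.549
finger_force: 0.0
```

Emit:
jog_arm(
  increments=[
    {"dx": 0, "dy": 1, "dz": 0, "ax": 0, "ay": 0, "az": 0.184, "gripper": 0.1},
    {"dx": 0, "dy": 1, "dz": 0, "ax": 0, "ay": 0, "az": 0.184, "gripper": 0.1},
    {"dx": 0, "dy": 1, "dz": 0, "ax": 0, "ay": 0, "az": 0.184, "gripper": 0.1},
  ],
)

```text
time: 2.25
eef_pos: [0.4667, 0.2061, 0.3034]
tcp_rot: [0.375, 0.927, 0.0, -0.0]
contact_force: [1.8, -0.1, 0.0]
opening: 0.548
finger_force: 0.0
```

Emit:
jog_arm(
  increments=[
    {"dx": 0.02, "dy": 1, "dz": -0.85, "ax": 0, "ay": 0, "az": 0.184, "gripper": 0.1},
    {"dx": 0.02, "dy": 1, "dz": -0.85, "ax": 0, "ay": 0, "az": 0.184, "gripper": 0.1},
    {"dx": 0.02, "dy": 1, "dz": -0.85, "ax": 0, "ay": 0, "az": 0.184, "gripper": 0.1},
    {"dx": 0.02, "dy": 1, "dz": -0.85, "ax": 0, "ay": 0, "az": 0.184, "gripper": 0.1},
    {"dx": 0.02, "dy": 1, "dz": -0.85, "ax": 0, "ay": 0, "az": 0.184, "gripper": 0.1},
  ],
)

```text
time: 2.75
eef_pos: [0.4688, 0.3232, 0.1995]
tcp_rot: [0.239, 0.971, -0.001, -0.002]
contact_force: [0.5, -0.3, 0.3]
opening: 0.552
finger_force: 0.0
```

```bash
cat >> h.py <<'E'
from scipy.spatial.transform import Rotation as R
def wray(d,u,v):
    K=d['camera_matrix'];x=np.array([u-K[0,2],v-K[1,2]]);r=np.linalg.norm(x);th=r/K[0,0]
    k=np.sin(th)/max(r,1e-9); p=np.array([x[0]*k,-x[1]*k,-np.cos(th)])
    s=d['state'];Rt=R.from_quat(s['tcp_rot']).as_matrix();M=d['mount']
    return np.array(s['eef_pos'])+Rt@M[:3,3], Rt@M[:3,:3]@p, p
def wworld(d,u,v,z=None):
    o,w,p=wray(d,u,v)
    if z is None:
        D=d['depth'][int(round(v)),int(round(u))]; return o+w*D/(-p[2])
    return o+w*(z-o[2])/w[2]
def wproj(d,P):
    s=d['state'];Rt=R.from_quat(s['tcp_rot']).as_matrix();M=d['mount']
    q=M[:3,:3].T@(Rt.T@(np.array(P)-s['eef_pos'])-M[:3,3]);th=np.arctan2(np.hypot(*q[:2]),-q[2])
    K=d['camera_matrix'];e=np.array([q[0],-q[1]])/max(np.hypot(*q[:2]),1e-9)
    return K[:2,2]+K[0,0]*th*e
E
python3 - <<'E'
from h import *
d=snap('wrist');cv2.imwrite('pics/w1.png',d['frame']);print(d['state']['eef_pos'],wproj(d,[.4686,.3477,.02]))
E
```

```text
[0.4687557  0.32320917 0.19951306] [352.51447515 207.81388886]
```

View pics/w1.png

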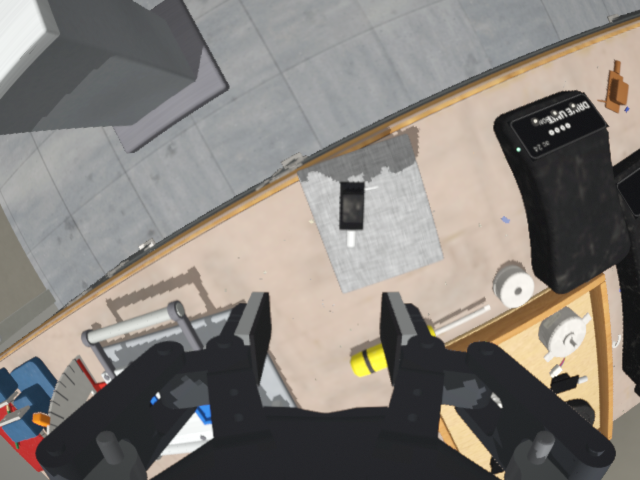

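The wrist view shows the shell at (352,206), collar at (350,240) pointing away from the robot, finger-lift at its right.

```bash
cat >> h.py <<'E'
def cloud(d,u0,u1,v0,v1):
    return np.array([[*wworld(d,u,v),u,v] for v in range(v0,v1) for u in range(u0,u1) if d['depth'][v,u]>0])
E
python3 - <<'E'
from h import *
d=pickle.load(open('wrist.pkl','rb'))
c=cloud(d,330,375,172,256)
print('mat z',np.median(c[c[:,2]<.012][:,2]),'top',np.percentile(c[:,2],[90,97]))
g=d['frame'].max(2)[c[:,4].astype(int),c[:,3].astype(int)]
for lo in(.014,.018):
    p=c[c[:,2]>lo][:,:2]; r=cv2.minAreaRect((p*1000).astype(np.float32));print(len(p),p.mean(0),r, cv2.boxPoints(r))
w=c[(g>190)];print('white px',w[:,3:].mean(0),len(w))
dk=c[g<75];pts=np.array([wworld(d,u,v,.009)[:2] for u,v in dk[:,3:]]);print('dark@.009',cv2.minAreaRect((pts*1000).astype(np.float32)))
for uv in((349.5,246),(350.5,231)):print(wworld(d,*uv,.008))
E
```

```text
mat z 0.005168050461799134 top [0.02094244 0.02179536]
618 [0.46716087 0.34783359] ((467.9994812011719, 348.1005554199219), (17.466041564941406, 24.01702880859375), 62.70331573486328) [[453.32324 345.84708]
 [474.66583 334.83292]
 [482.67572 350.35403]
 [461.33313 361.3682 ]]
599 [0.46747698 0.34768886] ((468.1593017578125, 348.01806640625), (17.466041564941406, 23.657371520996094), 62.70331573486328) [[453.64288 345.68213]
 [474.66583 334.8329 ]
 [482.67572 350.354  ]
 [461.65277 361.20325]]
white px [352.60840249 225.27956432] 1928
dark@.009 ((468.7257080078125, 347.48968505859375), (19.42045783996582, 39.812191009521484), 62.75984191894531)
[0.50054078 0.32972556 0.008     ]
[0.48877312 0.3365754  0.008     ]
```

Emit:
jog_arm(
  increments=[
    {"dx": -0.007, "dy": 0.207, "dz": -0.5, "ax": 0, "ay": 0, "az": 0.004, "gripper": 0.1},
    {"dx": -0.007, "dy": 0.207, "dz": -1, "ax": 0, "ay": 0, "az": 0.004, "gripper": -0.05},
    {"dx": -0.007, "dy": 0.207, "dz": -1, "ax": 0, "ay": 0, "az": 0.004, "gripper": -0.05},
    {"dx": -0.007, "dy": 0.207, "dz": -1, "ax": 0, "ay": 0, "az": 0.004, "gripper": -0.05},
  ],
)

```text
time: 3.2
eef_pos: [0.4677, 0.3456, 0.0791]
tcp_rot: [0.238, 0.971, -0.002, -0.002]
contact_force: [0.3, -1.2, 0.3]
opening: 0.474
finger_force: 0.0
```

Emit:
jog_arm(
  increments=[
    {"dx": 0, "dy": 0, "dz": -0.2, "ax": 0, "ay": 0, "az": 0, "gripper": -0.05},
    {"dx": 0, "dy": 0, "dz": -0.35, "ax": 0, "ay": 0, "az": 0, "gripper": -0.05},
    {"dx": 0, "dy": 0, "dz": -0.35, "ax": 0, "ay": 0, "az": 0, "gripper": -0.05},
    {"dx": 0, "dy": 0, "dz": -0.35, "ax": 0, "ay": 0, "az": 0, "gripper": -0.05},
  ],
)

```text
time: 3.6
eef_pos: [0.4711, 0.3477, 0.0424]
tcp_rot: [0.238, 0.971, 0.001, 0.002]
contact_force: [1.1, 0.4, -0.2]
opening: 0.476
finger_force: 0.0
```

```bash
python3 - <<'E'
from h import *
d=snap('wrist');cv2.imwrite('pics/w2.png',cv2.resize(d['frame'][150:430,180:500],(640,560)));print(d['state']['eef_pos'],d['state']['contact_force'])
E
```

```text
[0.47105463 0.34774396 0.04242531] [ 1.06113531  0.43239643 -0.16951308]
```

View pics/w2.png

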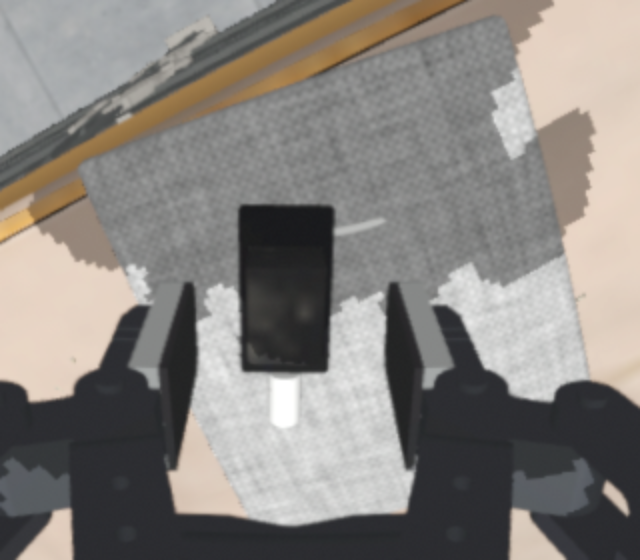

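The shell sits between the pads, but the tool is a few mm off its target. I'll check for a joint limit.

```bash
python3 - <<'E'
from h import *
s=get_state();print(s['eef_pos'],s['qpos'].round(3),s['tcp_rot'],s['dq'].round(3))
E
```

```text
[0.47122538 0.34799742 0.04265067] [ 0.463  0.357  1.923 -0.     0.857 -0.628] [0.23777754 0.9713166  0.00154006 0.00187722] [ 0.007 -0.002 -0.     0.002 -0.006 -0.   ]
```

Emit:
jog_arm(
  increments=[
    {"dx": 0, "dy": 0, "dz": 0, "ax": 0, "ay": 0, "az": 0, "gripper": -0.05},
    {"dx": 0, "dy": 0, "dz": 0, "ax": 0, "ay": 0, "az": 0, "gripper": -0.05},
  ],
)

```text
time: 3.85
eef_pos: [0.4701, 0.348, 0.0413]
tcp_rot: [0.237, 0.971, 0.001, 0.001]
contact_force: [-0.2, 0.8, -0.1]
opening: 0.474
finger_force: 0.0
```

Emit:
jog_arm(
  increments=[
    {"dx": -0.02, "dy": 0, "dz": -0.02, "ax": 0, "ay": 0, "az": 0, "gripper": -0.05},
    {"dx": -0.02, "dy": 0, "dz": -0.02, "ax": 0, "ay": 0, "az": 0, "gripper": -0.05},
    {"dx": -0.02, "dy": 0, "dz": -0.02, "ax": 0, "ay": 0, "az": 0, "gripper": -0.05},
    {"dx": -0.02, "dy": 0, "dz": -0.02, "ax": 0, "ay": 0, "az": 0, "gripper": -0.05},
  ],
)

```text
time: 4.25
eef_pos: [0.4666, 0.3476, 0.0371]
tcp_rot: [0.237, 0.971, -0.0, -0.0]
contact_force: [1.5, -0.0, 0.4]
opening: 0.473
finger_force: 0.0
```

Emit:
jog_arm(
  increments=[
    {"dx": 0, "dy": 0, "dz": 0, "ax": 0, "ay": 0, "az": 0, "gripper": -1},
    {"dx": 0, "dy": 0, "dz": 0, "ax": 0, "ay": 0, "az": 0, "gripper": -1},
    {"dx": 0, "dy": 0, "dz": 0, "ax": 0, "ay": 0, "az": 0, "gripper": -1},
    {"dx": 0, "dy": 0, "dz": 0, "ax": 0, "ay": 0, "az": 0, "gripper": -1},
    {"dx": 0, "dy": 0, "dz": 0, "ax": 0, "ay": 0, "az": 0, "gripper": -1},
    {"dx": 0, "dy": 0, "dz": 0, "ax": 0, "ay": 0, "az": 0, "gripper": -1},
  ],
  force=30,
)

```text
time: 4.85
eef_pos: [0.4669, 0.3477, 0.0373]
tcp_rot: [0.237, 0.971, 0.0, 0.0]
contact_force: [0.5, 0.4, 0.8]
opening: 0.188
finger_force: 30.6
```

Emit:
jog_arm(
  increments=[
    {"dx": 0, "dy": 0, "dz": 0.4, "ax": 0, "ay": 0, "az": 0, "gripper": -1},
    {"dx": 0, "dy": 0, "dz": 1, "ax": 0, "ay": 0, "az": 0, "gripper": -1},
    {"dx": 0, "dy": 0, "dz": 1, "ax": 0, "ay": 0, "az": 0, "gripper": -1},
    {"dx": 0, "dy": 0, "dz": 1, "ax": 0, "ay": 0, "az": 0, "gripper": -1},
  ],
)

```text
time: 5.25
eef_pos: [0.4692, 0.3489, 0.1623]
tcp_rot: [0.237, 0.971, 0.003, 0.004]
contact_force: [-0.8, -0.1, 0.5]
opening: 0.19
finger_force: 30.5
```

```bash
python3 - <<'E'
from h import *
s=pickle.load(open('scene.pkl','rb'));t=pickle.load(open('top.pkl','rb'))
for p in((340,60),(335,70),(348,80),(352,102),(360,100),(349,150),(349,185)):print(p,world(s,*p).round(3))
print('shelf',world(t,320,150).round(3),world(t,320,50).round(3))
E
```

```text
(340, 60) [0.736 0.089 0.341]
(335, 70) [0.738 0.102 0.326]
(348, 80) [0.713 0.093 0.309]
(352, 102) [0.692 0.108 0.276]
(360, 100) [0.681 0.098 0.279]
(349, 150) [0.71  0.092 0.138]
(349, 185) [0.71  0.091 0.035]
shelf [0.649 0.318 0.551] [0.675 0.325 0.761]
```

Emit:
jog_arm(
  increments=[
    {"dx": 0.37, "dy": -0.86, "dz": 0.3, "ax": 0, "ay": 0, "az": 0.116, "gripper": -1},
    {"dx": 0.37, "dy": -0.86, "dz": 0.3, "ax": 0, "ay": 0, "az": 0.116, "gripper": -1},
    {"dx": 0.37, "dy": -0.86, "dz": 0.3, "ax": 0, "ay": 0, "az": 0.116, "gripper": -1},
    {"dx": 0.37, "dy": -0.86, "dz": 0.3, "ax": 0, "ay": 0, "az": 0.116, "gripper": -1},
  ],
)

```text
time: 5.65
eef_pos: [0.512, 0.2421, 0.1927]
tcp_rot: [0.15, 0.989, -0.0, -0.0]
contact_force: [0.2, 0.0, -0.3]
opening: 0.192
finger_force: 30.5
```

Emit:
jog_arm(
  increments=[
    {"dx": 0.37, "dy": -0.86, "dz": 0.3, "ax": 0, "ay": 0, "az": 0.116, "gripper": -1},
    {"dx": 0.37, "dy": -0.86, "dz": 0.3, "ax": 0, "ay": 0, "az": 0.116, "gripper": -1},
    {"dx": 0.37, "dy": -0.86, "dz": 0.3, "ax": 0, "ay": 0, "az": 0.116, "gripper": -1},
    {"dx": 0.37, "dy": -0.86, "dz": 0.3, "ax": 0, "ay": 0, "az": 0.116, "gripper": -1},
    {"dx": 0.37, "dy": -0.86, "dz": 0.3, "ax": 0, "ay": 0, "az": 0.116, "gripper": -1},
    {"dx": 0.37, "dy": -0.86, "dz": 0.3, "ax": 0, "ay": 0, "az": 0.116, "gripper": -1},
  ],
)

```text
time: 6.25
eef_pos: [0.5542, 0.1426, 0.2273]
tcp_rot: [0.057, 0.998, 0.0, -0.002]
contact_force: [-0.6, -0.5, -0.4]
opening: 0.184
finger_force: 30.5
```

```bash
python3 - <<'E'
from h import *
d=snap('wrist');cv2.imwrite('pics/w3.png',d['frame']);print(d['state']['eef_pos'],wproj(d,[.56,.142,.053]),wproj(d,[.46,.12,.05]),np.degrees(2*np.arctan2(d['state']['tcp_rot'][1],d['state']['tcp_rot'][0])))
E
```

```text
[0.55415248 0.14261007 0.22734916] [325.17017963 230.24519858] [282.71575474 109.85231908] 173.5038262416538
```

View pics/w3.png

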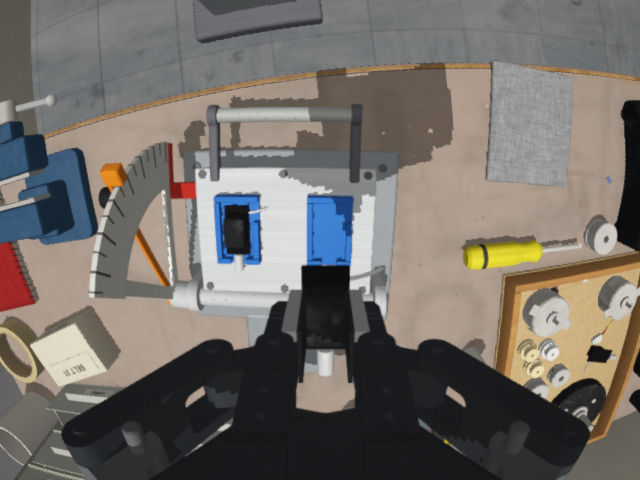

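The picture shows the empty nest at about (330,230), slightly clipped by the held shell, with the full nest at (237,230), the bar at (285,115) and the orange index block at (113,175). Now I'll measure the nests, bar and index.

```bash
cat > m.py <<'E'
from h import *
d=pickle.load(open('wrist.pkl','rb'));f=d['frame'].astype(int);B,G,Rr=f[...,0],f[...,1],f[...,2]
blue=(B>120)&(B-Rr>70)
def pts(m,z=None):
    vs,us=np.nonzero(m);return np.array([np.r_[wworld(d,u,v,z),u,v] for u,v in zip(us,vs) if d['depth'][v,u]>0])
X=lambda a:np.arange(640)[None,:]*np.ones((480,1))
U=X(0);V=np.arange(480)[:,None]*np.ones((1,640))
for n,m in(('full',blue&(U>200)&(U<275)&(V>180)&(V<280)),('free',blue&(U>290)&(U<370)&(V>180)&(V<290))):
    c=pts(m);zz=c[:,2];print(n,len(c),'z',np.percentile(zz,[5,50,95]).round(4))
    for lab,sel,zp in(('top',zz>.0545,None),('all@.059',zz>0,.059)):
        q=c[sel][:,:2] if zp is None else np.array([wworld(d,u,v,zp)[:2] for u,v in c[:,3:]])
        r=cv2.minAreaRect((q*1000).astype(np.float32));print(' ',lab,len(q),np.round(r[0],1),np.round(r[1],1),round(r[2],2))
        a=np.radians(-6.6);e1=np.array([np.cos(a),np.sin(a)]);e2=np.array([-e1[1],e1[0]])
        print('   x ext',np.percentile(q@e1,[.5,99.5]).round(4),'y ext',np.percentile(q@e2,[.5,99.5]).round(4))
bar=(V>108)&(V<122)&(U>222)&(U<348)&(f.min(2)>130)
c=pts(bar);t=c[c[:,2]>.052];p=np.polyfit(t[:,1],t[:,0],1);print('bar',len(t),t.mean(0).round(4),'ang',np.degrees(np.arctan(p[0])),t[:,1].min(),t[:,1].max(),np.percentile(t[:,2],95))
o=pts((Rr>200)&(G>90)&(G<170)&(B<80)&(U<130)&(V<195));print('index',len(o),np.median(o[:,:3],0).round(4),o[:,:3].min(0).round(4),o[:,:3].max(0).round(4))
h=pts((V>284)&(V<306)&(U>200)&(U<290)&(f.min(2)>120));q=h[h[:,2]>.05];p=np.polyfit(q[:,1],q[:,0],1);print('hinge',len(q),q.mean(0)[:3].round(4),np.degrees(np.arctan(p[0])),np.percentile(q[:,2],95))
E
python3 m.py
```

```text
full 1492 z [0.0512 0.0571 0.0588]
  top 976 [550.9  69.8] [37.1 58.1] 82.08
   x ext [0.5102 0.5679] y ext [0.1146 0.1512]
  all@.059 1492 [550.4  71. ] [37.6 57.4] 82.01
   x ext [0.5099 0.5674] y ext [0.1152 0.1527]
free 2923 z [0.0508 0.0522 0.0584]
  top 894 [560.2 145.3] [35.9 56.4] 82.77
   x ext [0.5117 0.5678] y ext [0.1906 0.2264]
  all@.059 2923 [560.  145.3] [35.7 56.3] 82.77
   x ext [0.5114 0.567 ] y ext [0.1908 0.2263]
bar 970 [4.615000e-01 1.062000e-01 5.410000e-02 2.650711e+02 1.142371e+02] ang 7.994219364147808 0.07182357420438208 0.14008988342348197 0.05551356200808374
index 264 [0.4872 0.0109 0.1326] [0.4812 0.0036 0.1244] [0.4962 0.0175 0.1365]
hinge 940 [0.6142 0.0601 0.0531] 0.9270697977433194 0.0533825429411047
```

```bash
python3 - <<'E'
from h import *
d=pickle.load(open('wrist.pkl','rb'))
T=R.from_quat(d['state']['tcp_rot']).as_matrix()
for z in (.028,.0313):
  for off in(.001,.002,.003,.004):
    P=np.array(d['state']['eef_pos'])+T@np.array([-(off-.021),0,z]);print(z,off,wproj(d,P).round(1))
f=d['frame'];print(f[255:300:1,325].max(1));print(f[255:300,345].max(1))
E
```

```text
0.028 0.001 [325.2 264.5]
0.028 0.002 [325.2 266.7]
0.028 0.003 [325.1 269. ]
0.028 0.004 [325.1 271.2]
0.0313 0.001 [325.2 261.7]
0.0313 0.002 [325.1 263.9]
0.0313 0.003 [325.1 266.1]
0.0313 0.004 [325.1 268.3]
[210 210 210 210 210 210 210 209 207 177 114  38  13  15  14  15  14  13
  17  16  16  15  14  16  16  15  18  16  15  15  16  18  18  19  18  15
  17  17  19  20  19  20  21  21  25]
[179 181 180 173 156 151 144 192 202 172 105  35  13  14  13  18  15  15
  16  16  14  16  16  16  15  13  13  16  15  15  16  14  13  15  17  22
  23  23  23  23  23  22  23  24  23]
```

Emit:
jog_arm(
  increments=[
    {"dx": 0.033, "dy": 0.024, "dz": -0.4, "ax": 0, "ay": 0, "az": -0.011, "gripper": -1},
    {"dx": 0.033, "dy": 0.024, "dz": -0.88, "ax": 0, "ay": 0, "az": -0.011, "gripper": -1},
    {"dx": 0.033, "dy": 0.024, "dz": -0.88, "ax": 0, "ay": 0, "az": -0.011, "gripper": -1},
    {"dx": 0.033, "dy": 0.024, "dz": -0.88, "ax": 0, "ay": 0, "az": -0.011, "gripper": -1},
    {"dx": 0.033, "dy": 0.024, "dz": -0.88, "ax": 0, "ay": 0, "az": -0.011, "gripper": -1},
    {"dx": 0.033, "dy": 0.024, "dz": -0.88, "ax": 0, "ay": 0, "az": -0.011, "gripper": -1},
    {"dx": 0.033, "dy": 0.024, "dz": -0.88, "ax": 0, "ay": 0, "az": -0.011, "gripper": -1},
  ],
)

```text
time: 7.0
eef_pos: [0.5611, 0.1443, 0.1263]
tcp_rot: [0.066, 0.998, 0.0, 0.002]
contact_force: [-0.1, -0.1, 0.5]
opening: 0.189
finger_force: 30.5
```

```bash
python3 - <<'E'
from h import *
s=get_state();q=s['tcp_rot'];print(s['eef_pos'],q,np.degrees(2*np.arctan2(q[1],q[0])))
E
```

```text
[0.56105594 0.14429805 0.12634389] [6.60000218e-02 9.97816840e-01 3.41564977e-04 2.33128453e-03] 172.4314320049484
```

Emit:
jog_arm(
  increments=[
    {"dx": -0.01, "dy": 0.008, "dz": -0.2, "ax": 0, "ay": 0, "az": 0, "gripper": -1},
    {"dx": -0.01, "dy": 0.008, "dz": -0.2, "ax": 0, "ay": 0, "az": 0, "gripper": -1},
    {"dx": -0.01, "dy": 0.008, "dz": -0.2, "ax": 0, "ay": 0, "az": 0, "gripper": -1},
    {"dx": -0.01, "dy": 0.008, "dz": -0.2, "ax": 0, "ay": 0, "az": 0, "gripper": -1},
    {"dx": -0.01, "dy": 0.008, "dz": -0.2, "ax": 0, "ay": 0, "az": 0, "gripper": -1},
    {"dx": -0.01, "dy": 0.008, "dz": -0.2, "ax": 0, "ay": 0, "az": 0, "gripper": -1},
    {"dx": -0.01, "dy": 0.008, "dz": -0.2, "ax": 0, "ay": 0, "az": 0, "gripper": -1},
    {"dx": -0.01, "dy": 0.008, "dz": -0.2, "ax": 0, "ay": 0, "az": 0, "gripper": -1},
  ],
)

```text
time: 7.8
eef_pos: [0.5584, 0.1451, 0.0998]
tcp_rot: [0.066, 0.998, 0.0, 0.0]
contact_force: [-1.1, 0.6, -0.0]
opening: 0.193
finger_force: 30.5
```

Emit:
jog_arm(
  increments=[
    {"dx": 0, "dy": 0.003, "dz": -0.06, "ax": 0, "ay": 0, "az": 0, "gripper": -1},
    {"dx": 0, "dy": 0.003, "dz": -0.122, "ax": 0, "ay": 0, "az": 0, "gripper": -1},
    {"dx": 0, "dy": 0.003, "dz": -0.122, "ax": 0, "ay": 0, "az": 0, "gripper": -1},
    {"dx": 0, "dy": 0.003, "dz": -0.122, "ax": 0, "ay": 0, "az": 0, "gripper": -1},
    {"dx": 0, "dy": 0.003, "dz": -0.122, "ax": 0, "ay": 0, "az": 0, "gripper": -1},
    {"dx": 0, "dy": 0.003, "dz": -0.122, "ax": 0, "ay": 0, "az": 0, "gripper": -1},
  ],
)

```text
time: 8.4
eef_pos: [0.5579, 0.1454, 0.0845]
tcp_rot: [0.066, 0.998, -0.0, -0.001]
contact_force: [0.2, -0.7, -0.2]
opening: 0.184
finger_force: 30.5
```

Emit:
jog_arm(
  increments=[
    {"dx": 0, "dy": 0, "dz": 0, "ax": 0, "ay": 0, "az": 0, "gripper": -0.4},
    {"dx": 0, "dy": 0, "dz": 0, "ax": 0, "ay": 0, "az": 0, "gripper": -0.2},
    {"dx": 0, "dy": 0, "dz": 0, "ax": 0, "ay": 0, "az": 0, "gripper": -0.2},
    {"dx": 0, "dy": 0, "dz": 0, "ax": 0, "ay": 0, "az": 0, "gripper": -0.2},
    {"dx": 0, "dy": 0, "dz": 0.3, "ax": 0, "ay": 0, "az": 0, "gripper": -0.2},
    {"dx": 0, "dy": 0, "dz": 1, "ax": 0, "ay": 0, "az": 0, "gripper": -0.2},
    {"dx": 0, "dy": 0, "dz": 1, "ax": 0, "ay": 0, "az": 0, "gripper": -0.2},
    {"dx": 0, "dy": 0, "dz": 1, "ax": 0, "ay": 0, "az": 0, "gripper": -0.2},
  ],
)

```text
time: 9.2
eef_pos: [0.5619, 0.1458, 0.2124]
tcp_rot: [0.066, 0.998, 0.001, 0.006]
contact_force: [-0.0, 0.7, 0.5]
opening: 0.402
finger_force: 0.0
```

```bash
python3 - <<'E'
from h import *
d=snap('wrist');cv2.imwrite('pics/w4.png',cv2.resize(d['frame'][80:330,80:420],(800,588)));print(d['state']['eef_pos'])
E
```

```text
[0.56189925 0.14579859 0.21235188]
```

View pics/w4.png

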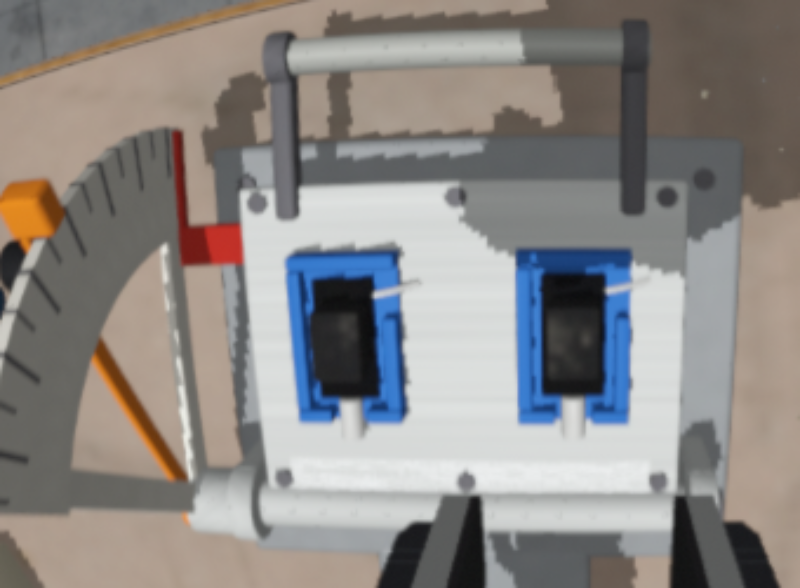

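The shell lies in the left nest just like the reference, with collar in the notch and finger-lift in its notch. Next I'll turn the tool and go above the bar.

Emit:
jog_arm(
  increments=[
    {"dx": -0.8, "dy": -0.21, "dz": 0, "ax": 0, "ay": 0, "az": -0.9, "gripper": -0.2},
    {"dx": -0.8, "dy": -0.21, "dz": 0, "ax": 0, "ay": 0, "az": -0.9, "gripper": -0.2},
    {"dx": -0.8, "dy": -0.21, "dz": 0, "ax": 0, "ay": 0, "az": -0.9, "gripper": -0.2},
    {"dx": -0.8, "dy": -0.21, "dz": 0, "ax": 0, "ay": 0, "az": -0.9, "gripper": -0.2},
    {"dx": -0.8, "dy": -0.21, "dz": 0, "ax": 0, "ay": 0, "az": -0.9, "gripper": -0.2},
    {"dx": -0.8, "dy": -0.21, "dz": 0, "ax": 0, "ay": 0, "az": -0.9, "gripper": -0.2},
    {"dx": -0.8, "dy": -0.21, "dz": 0, "ax": 0, "ay": 0, "az": -0.9, "gripper": -0.2},
    {"dx": -0.8, "dy": -0.21, "dz": 0, "ax": 0, "ay": 0, "az": -0.9, "gripper": -0.2},
    {"dx": -0.8, "dy": -0.21, "dz": 0, "ax": 0, "ay": 0, "az": -0.9, "gripper": -0.2},
    {"dx": -0.8, "dy": -0.21, "dz": 0, "ax": 0, "ay": 0, "az": -0.9, "gripper": -0.2},
  ],
)

```text
time: 10.25
eef_pos: [0.4612, 0.1201, 0.203]
tcp_rot: [0.7, 0.714, -0.001, -0.001]
contact_force: [0.0, 0.4, -0.3]
opening: 0.401
finger_force: 0.0
```

Emit:
jog_arm(
  increments=[
    {"dx": 0, "dy": 0, "dz": -0.4, "ax": 0, "ay": 0, "az": -0.1, "gripper": -0.2},
    {"dx": 0, "dy": 0, "dz": -0.8, "ax": 0, "ay": 0, "az": -0.1, "gripper": -0.2},
    {"dx": 0, "dy": 0, "dz": -0.8, "ax": 0, "ay": 0, "az": -0.1, "gripper": -0.2},
    {"dx": 0, "dy": 0, "dz": -0.8, "ax": 0, "ay": 0, "az": -0.1, "gripper": -0.2},
    {"dx": 0, "dy": 0, "dz": -0.8, "ax": 0, "ay": 0, "az": -0.1, "gripper": -0.2},
    {"dx": 0, "dy": 0, "dz": -0.8, "ax": 0, "ay": 0, "az": -0.1, "gripper": -0.2},
    {"dx": 0, "dy": 0, "dz": -0.8, "ax": 0, "ay": 0, "az": -0.1, "gripper": -0.2},
  ],
)

```text
time: 10.95
eef_pos: [0.4637, 0.1203, 0.1112]
tcp_rot: [0.752, 0.659, 0.002, 0.001]
contact_force: [-0.3, 0.3, 0.6]
opening: 0.401
finger_force: 0.0
```

```bash
python3 - <<'E'
from h import *
d=snap('wrist');s=d['state'];q=s['tcp_rot'];print(s['eef_pos'],np.degrees(2*np.arctan2(q[1],q[0])),s['qpos'].round(2))
cv2.imwrite('pics/w5.png',d['frame']);print(wproj(d,[.4625,.12,.05]))
E
```

```text
[0.46372985 0.12031749 0.11121472] 82.43948651725144 [ 0.04  0.03  2.16 -0.    0.95  0.17]
[322.82267117 277.79302463]
```

View pics/w5.png

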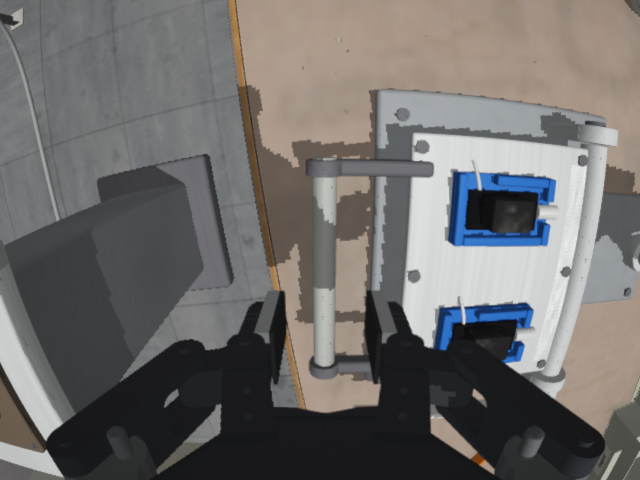

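The bar runs down the image at column 324 between the pads, its middle near row 275, as predicted. Now I descend and grip it.

Emit:
jog_arm(
  increments=[
    {"dx": 0, "dy": 0, "dz": -0.2, "ax": 0, "ay": 0, "az": 0, "gripper": -0.2},
    {"dx": 0, "dy": 0, "dz": -0.45, "ax": 0, "ay": 0, "az": 0, "gripper": -0.2},
    {"dx": 0, "dy": 0, "dz": -0.45, "ax": 0, "ay": 0, "az": 0, "gripper": -0.2},
    {"dx": 0, "dy": 0, "dz": -0.45, "ax": 0, "ay": 0, "az": 0, "gripper": -0.2},
    {"dx": 0, "dy": 0, "dz": -0.45, "ax": 0, "ay": 0, "az": 0, "gripper": -0.2},
    {"dx": 0, "dy": 0, "dz": -0.45, "ax": 0, "ay": 0, "az": 0, "gripper": -0.2},
    {"dx": 0, "dy": 0, "dz": -0.45, "ax": 0, "ay": 0, "az": 0, "gripper": -0.2},
    {"dx": 0, "dy": 0, "dz": -0.45, "ax": 0, "ay": 0, "az": 0, "gripper": -0.2},
  ],
)

```text
time: 11.8
eef_pos: [0.4628, 0.1202, 0.0557]
tcp_rot: [0.752, 0.659, 0.001, 0.0]
contact_force: [0.6, -1.4, 0.3]
opening: 0.402
finger_force: 0.0
```

Emit:
jog_arm(
  increments=[
    {"dx": 0, "dy": 0, "dz": 0, "ax": 0, "ay": 0, "az": 0, "gripper": -1},
    {"dx": 0, "dy": 0, "dz": 0, "ax": 0, "ay": 0, "az": 0, "gripper": -1},
    {"dx": 0, "dy": 0, "dz": 0, "ax": 0, "ay": 0, "az": 0, "gripper": -1},
    {"dx": 0, "dy": 0, "dz": 0, "ax": 0, "ay": 0, "az": 0, "gripper": -1},
    {"dx": 0, "dy": 0, "dz": 0, "ax": 0, "ay": 0, "az": 0, "gripper": -1},
    {"dx": 0, "dy": 0, "dz": 0, "ax": 0, "ay": 0, "az": 0, "gripper": -1},
  ],
  force=50,
)

```text
time: 12.4
eef_pos: [0.4632, 0.1201, 0.0554]
tcp_rot: [0.752, 0.659, 0.001, 0.001]
contact_force: [4.3, -0.9, -1.0]
opening: 0.119
finger_force: 48.7
```

Bar gripped. I'll raise it along the arc to about 0.5 rad.

Emit:
jog_arm(
  increments=[
    {"dx": 0.004, "dy": 0, "dz": 0.067, "ax": 0, "ay": 0, "az": 0, "gripper": -1},
    {"dx": 0.011, "dy": -0.001, "dz": 0.133, "ax": 0, "ay": 0, "az": 0, "gripper": -1},
    {"dx": 0.021, "dy": -0.003, "dz": 0.198, "ax": 0, "ay": 0, "az": 0, "gripper": -1},
    {"dx": 0.035, "dy": -0.005, "dz": 0.264, "ax": 0, "ay": 0, "az": 0, "gripper": -1},
    {"dx": 0.051, "dy": -0.007, "dz": 0.328, "ax": 0, "ay": 0, "az": 0, "gripper": -1},
    {"dx": 0.071, "dy": -0.009, "dz": 0.393, "ax": 0, "ay": 0, "az": 0, "gripper": -1},
    {"dx": 0.094, "dy": -0.012, "dz": 0.455, "ax": 0, "ay": 0, "az": 0, "gripper": -1},
    {"dx": 0.121, "dy": -0.016, "dz": 0.516, "ax": 0, "ay": 0, "az": 0, "gripper": -1},
    {"dx": 0.15, "dy": -0.02, "dz": 0.576, "ax": 0, "ay": 0, "az": 0, "gripper": -1},
    {"dx": 0.182, "dy": -0.024, "dz": 0.634, "ax": 0, "ay": 0, "az": 0, "gripper": -1},
  ],
)

```text
time: 13.4
eef_pos: [0.4826, 0.1175, 0.1297]
tcp_rot: [0.752, 0.659, -0.002, -0.002]
contact_force: [2.5, 1.2, -5.7]
opening: 0.12
finger_force: 48.5
```

Emit:
jog_arm(
  increments=[
    {"dx": 0.034, "dy": -0.004, "dz": 0.057, "ax": 0, "ay": 0, "az": 0, "gripper": -1},
    {"dx": 0.072, "dy": -0.009, "dz": 0.112, "ax": 0, "ay": 0, "az": 0, "gripper": -1},
    {"dx": 0.072, "dy": -0.009, "dz": 0.112, "ax": 0, "ay": 0, "az": 0, "gripper": -1},
    {"dx": 0.072, "dy": -0.009, "dz": 0.112, "ax": 0, "ay": 0, "az": 0, "gripper": -1},
    {"dx": 0.072, "dy": -0.009, "dz": 0.112, "ax": 0, "ay": 0, "az": 0, "gripper": -1},
  ],
)

```text
time: 13.9
eef_pos: [0.4912, 0.1164, 0.1443]
tcp_rot: [0.752, 0.659, -0.002, -0.001]
contact_force: [-4.7, 0.3, -0.1]
opening: 0.119
finger_force: 48.9
```

```bash
python3 - <<'E'
from h import *
d=snap('wrist');print(d['state']['eef_pos'],d['state']['contact_force'])
s=snap('scene');t=snap('top')
im=np.zeros((600,800,3),np.uint8)
im[:330,:440]=d['frame'][150:480,200:640]
im[:330,440:]=cv2.resize(t['frame'][205:315,360:480],(360,330),interpolation=cv2.INTER_CUBIC)
im[330:,:400]=cv2.resize(s['frame'][130:265,330:530],(400,270),interpolation=cv2.INTER_CUBIC)
im[330:,400:]=cv2.resize(s['frame'][140:208,400:500],(400,270),interpolation=cv2.INTER_CUBIC)
cv2.imwrite('pics/c6.png',im)
E
```

```text
[0.4912137  0.11637122 0.14429142] [-4.69659401  0.34882645 -0.08899171]
```

View pics/c6.png

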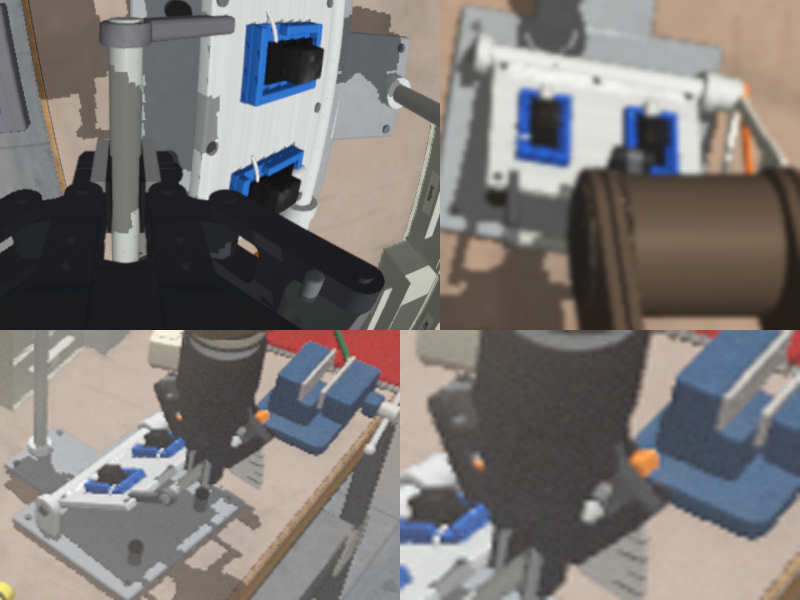

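Wrist crop (top left) shows the plate raised with both shells still in their nests. The arm hides the pointer and most of the index in the other views, so I'll get both angles numerically. The index comes from triangulating its centroid in the stored pictures, and the plate from depth plane fits and the bar height.

```bash
cat > a.py <<'E'
from h import *
d=pickle.load(open('wrist.pkl','rb'));s=pickle.load(open('scene.pkl','rb'));t=pickle.load(open('top.pkl','rb'))
a=np.radians(-7.5);ex=np.array([np.cos(a),np.sin(a),0]);ey=np.array([-ex[1],ex[0],0]);H=np.array([.6211,.0990,.045])
def org(f,u0,u1,v0,v1):
    f=f.astype(int);m=(f[...,2]>180)&(f[...,1]>70)&(f[...,1]<170)&(f[...,0]<100);k=np.zeros_like(m);k[v0:v1,u0:u1]=m[v0:v1,u0:u1]
    v,u=np.nonzero(k);return u.mean(),v.mean(),len(u),u.min(),u.max(),v.min(),v.max()
rays=[]
for n,c,b in(('scene1',s,(452,468,164,182)),('top1',t,(456,472,284,300))):
    o=org(cv2.imread(f'pics/{n}.png'),*b);print(n,np.round(o,1))
    C=c['extrinsics'][:3,3];w=world(c,o[0],o[1],0)-C;rays.append((C,w/np.linalg.norm(w)))
q=np.radians(173.504)/2
w3=dict(d,state=dict(eef_pos=np.array([.55415,.14261,.22735]),tcp_rot=np.array([.057,.998,0,-.002])/np.linalg.norm([.057,.998,0,.002])))
o=org(cv2.imread('pics/w3.png'),95,130,155,195);print('w3',np.round(o,1));C,w,_=wray(w3,*o[:2]);rays.append((C,w/np.linalg.norm(w)))
def ang(P):
    r=P-H;return np.round([r@ex,r@ey,r[2],np.arctan2(r[2],-(r@ex)),np.hypot(r@ex,r[2])],4)
import itertools
for S in([0,1],[0,2],[1,2],[0,1,2]):
    A=sum(np.eye(3)-np.outer(rays[i][1],rays[i][1]) for i in S);B=sum((np.eye(3)-np.outer(rays[i][1],rays[i][1]))@rays[i][0] for i in S)
    P=np.linalg.solve(A,B);print('index',S,P.round(4),ang(P))
# plate plane
def plane(P,n):
    for _ in range(4):
        c=P.mean(0);N=np.linalg.svd(P-c,full_matrices=False)[2][2];r=(P-c)@N;P=P[abs(r)<max(.001,1.5*r.std())]
    N*=np.sign(N[2]);print(n,len(P),'angle',np.arctan2(N@ex,N[2]).round(4),'side',(N@ey).round(3),'dist hinge',((H-c)@N).round(4))
f=d['frame'].astype(int);v,u=np.nonzero((f.min(2)>150)&(f.max(2)-f.min(2)<25));k=(u>400)&(u<545)&(v>150)&(v<360)
W=np.array([wworld(d,x,y) for x,y in zip(u[k],v[k]) if d['depth'][y,x]>0]);r=W-H;g=(r@ex>-.11)&(r@ex<-.02)&(abs(r@ey)<.09);plane(W[g],'wrist')
f=s['frame'].astype(int);v,u=np.nonzero((f.min(2)>140)&(f.max(2)-f.min(2)<25));k=(u>330)&(u<440)&(v>140)&(v<250)
W=np.array([world(s,x,y) for x,y in zip(u[k],v[k])]);r=W-H;g=(r@ex>-.11)&(r@ex<-.02)&(abs(r@ey)<.08)&(r[:,2]>.005);plane(W[g],'scene')
f=t['frame'].astype(int);v,u=np.nonzero((f.min(2)>140)&(f.max(2)-f.min(2)<25));k=(u>370)&(u<450)&(v>210)&(v<280)
W=np.array([world(t,x,y) for x,y in zip(u[k],v[k])]);r=W-H;g=(r@ex>-.11)&(r@ex<-.02)&(abs(r@ey)<.08)&(r[:,2]>.005);plane(W[g],'top')
E
python3 a.py
```

```text
scene1 [460.1 172.4  29.  456.  463.  170.  175. ]
top1 [463.7 291.9  56.  460.  467.  287.  296. ]
w3 [110.3 176.  373.  100.  121.  164.  192. ]
index [0, 1] [0.4846 0.0126 0.1354] [-0.1241 -0.1035  0.0904  0.6297  0.1535]
index [0, 2] [0.4852 0.0108 0.1332] [-0.1232 -0.1052  0.0882  0.6215  0.1515]
index [1, 2] [0.4858 0.0131 0.1351] [-0.1229 -0.1028  0.0901  0.6326  0.1524]
index [0, 1, 2] [0.4851 0.0125 0.1348] [-0.1235 -0.1036  0.0898  0.6285  0.1527]
wrist 9987 angle 0.571 side -0.001 dist hinge -0.0033
scene 408 angle 0.5625 side 0.005 dist hinge -0.0066
top 702 angle 0.5707 side -0.003 dist hinge -0.0036
```

Index comes out at about 0.627 rad and the plate at about 0.571, with wrist and top fits agreeing. Raising by about 0.055 rad.

Emit:
jog_arm(
  increments=[
    {"dx": 0.021, "dy": -0.003, "dz": 0.03, "ax": 0, "ay": 0, "az": 0, "gripper": -1},
    {"dx": 0.042, "dy": -0.006, "dz": 0.059, "ax": 0, "ay": 0, "az": 0, "gripper": -1},
    {"dx": 0.042, "dy": -0.006, "dz": 0.059, "ax": 0, "ay": 0, "az": 0, "gripper": -1},
    {"dx": 0.042, "dy": -0.006, "dz": 0.059, "ax": 0, "ay": 0, "az": 0, "gripper": -1},
    {"dx": 0.042, "dy": -0.006, "dz": 0.059, "ax": 0, "ay": 0, "az": 0, "gripper": -1},
    {"dx": 0.042, "dy": -0.006, "dz": 0.059, "ax": 0, "ay": 0, "az": 0, "gripper": -1},
    {"dx": 0.042, "dy": -0.006, "dz": 0.059, "ax": 0, "ay": 0, "az": 0, "gripper": -1},
    {"dx": 0.042, "dy": -0.006, "dz": 0.059, "ax": 0, "ay": 0, "az": 0, "gripper": -1},
  ],
)

```text
time: 14.85
eef_pos: [0.4965, 0.1157, 0.1519]
tcp_rot: [0.752, 0.659, -0.002, -0.001]
contact_force: [-7.1, 0.4, 2.3]
opening: 0.119
finger_force: 48.9
```

```bash
python3 - <<'E'
from h import *
for n in('wrist','scene','top'):snap(n)
s=get_state();print(s['eef_pos'],s['contact_force'])
E
python3 a.py | tail -3
python3 - <<'E'
from h import *
a=np.radians(-7.5);ex=np.array([np.cos(a),np.sin(a),0]);ey=np.array([-ex[1],ex[0],0]);H=np.array([.6211,.0990,.045])
# any red pointer pixels visible & orange
for n in('scene','top','wrist'):
    d=pickle.load(open(n+'.pkl','rb'));f=d['frame'].astype(int);B,G,Rr=f[...,0],f[...,1],f[...,2];W=world if n!='wrist' else wworld
    for c,m in(('red',(Rr>110)&(G<50)&(B<60)),('or',(Rr>170)&(G>70)&(G<170)&(B<100))):
        v,u=np.nonzero(m);P=np.array([np.r_[W(d,x,y),x,y] for x,y in zip(u,v) if d['depth'][y,x]>0]).reshape(-1,5);r=P[:,:3]-H
        k=(abs(r@ey+.1)<.03)&(r@ex<.0)&(r@ex>-.17)&(r[:,2]>0);r=r[k]
        if k.any():print(n,c,k.sum(),'h,z,ang,r med',np.median(r@ex),np.median(r[:,2]),np.median(np.arctan2(r[:,2],-(r@ex))),np.median(np.hypot(r@ex,r[:,2])),'uv',P[k][:,3:].min(0),P[k][:,3:].max(0))
# bar from wrist depth
d=pickle.load(open('wrist.pkl','rb'));f=d['frame'].astype(int)
P=np.array([np.r_[wworld(d,x,y)] for y in range(200,350) for x in range(300,350) if f[y,x].min()>120 and d['depth'][y,x]>0]);r=P-H;k=(r[:,2]>.08)&(r[:,2]<.13);r=r[k]
print('bar top',k.sum(),'h',np.median(r@ex),'z95',np.percentile(r[:,2],90))
E
```

```text
[0.49649115 0.11566221 0.15186146] [-7.10224127  0.87757773  1.86202342]
wrist 9009 angle 0.6275 side -0.001 dist hinge -0.0034
scene 344 angle 0.62 side 0.007 dist hinge -0.0065
top 669 angle 0.6313 side -0.0 dist hinge -0.0034
scene or 17 h,z,ang,r med -0.12640758751838538 0.09223047808630873 0.6358792808419249 0.1564579181417165 uv [458. 170.] [463. 173.]
top or 23 h,z,ang,r med -0.03669073524860869 0.026957763571926627 0.6135783575720591 0.04535330666185989 uv [461. 248.] [463. 258.]
wrist or 14 h,z,ang,r med -0.032099025795495506 0.02525446078945734 0.6681209212662323 0.04088974261951868 uv [451. 399.] [456. 402.]
bar top 890 h -0.12466539761543491 z95 0.10330190174397928
  return _methods._mean(a, axis=axis, dtype=dtype,
  ret = ret.dtype.type(ret / rcount)
```

Plate now reads 0.6275 and 0.631, and 0.622 from the bar height, against an index of about 0.627. A last look before I hand in.

```bash
python3 - <<'E'
from h import *
s=pickle.load(open('scene.pkl','rb'));t=pickle.load(open('top.pkl','rb'));d=pickle.load(open('wrist.pkl','rb'))
im=np.zeros((600,800,3),np.uint8)
im[:300,:400]=cv2.resize(d['frame'][130:430,240:640],(400,300))
im[:300,400:]=cv2.resize(t['frame'][205:295,360:480],(400,300),interpolation=cv2.INTER_CUBIC)
im[300:]=cv2.resize(s['frame'][135:225,320:560],(800,300),interpolation=cv2.INTER_CUBIC)
cv2.imwrite('pics/f.png',im)
E
```

```text
(no output)
```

View pics/f.png

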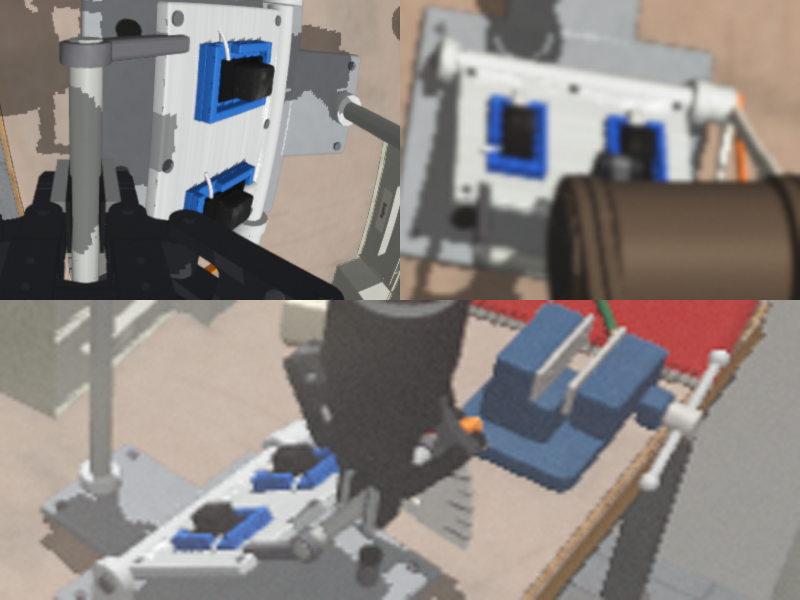

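Both shells are in their nests. A red patch, the pointer, shows beside the orange index in the scene view at about (450,174), so I'll check its angle directly.

```bash
python3 - <<'E'
from h import *
a=np.radians(-7.5);ex=np.array([np.cos(a),np.sin(a),0]);ey=np.array([-ex[1],ex[0],0]);H=np.array([.6211,.0990,.045])
d=pickle.load(open('scene.pkl','rb'));f=d['frame'].astype(int);E=d['extrinsics'];K=d['camera_matrix']
for v in range(160,185):
  for u in range(440,468):
    b,g,r=f[v,u]
    if r-g>40 and r-b>40:
        p=world(d,u,v)-H;print(u,v,(r,g,b),np.round([p@ex,p@ey,p[2],np.arctan2(p[2],-(p@ex)),np.hypot(p@ex,p[2])],3))
for th in(.58,.60,.62,.64,.66):
    for rr in(.139,.149):
        P=H-ex*rr*np.cos(th)-ey*.095+np.array([0,0,rr*np.sin(th)]);c=E[:3,:3].T@(P-E[:3,3]);print(th,rr,(K[0,2]+K[0,0]*c[0]/-c[2]).round(1),(K[1,2]-K[1,1]*c[1]/-c[2]).round(1))
E
```

```text
459 170 (np.int64(175), np.int64(116), np.int64(80)) [-0.118 -0.111  0.089  0.646  0.147]
460 170 (np.int64(206), np.int64(139), np.int64(95)) [-0.119 -0.112  0.089  0.64   0.149]
461 170 (np.int64(222), np.int64(158), np.int64(111)) [-0.121 -0.112  0.09   0.637  0.151]
462 170 (np.int64(232), np.int64(166), np.int64(108)) [-0.125 -0.11   0.093  0.642  0.156]
463 170 (np.int64(229), np.int64(166), np.int64(119)) [-0.126 -0.112  0.093  0.636  0.157]
458 171 (np.int64(200), np.int64(133), np.int64(82)) [-0.121 -0.102  0.093  0.657  0.152]
459 171 (np.int64(236), np.int64(153), np.int64(80)) [-0.12  -0.108  0.089  0.64   0.149]
460 171 (np.int64(242), np.int64(160), np.int64(84)) [-0.123 -0.107  0.092  0.641  0.153]
461 171 (np.int64(247), np.int64(165), np.int64(88)) [-0.125 -0.107  0.093  0.639  0.156]
462 171 (np.int64(247), np.int64(165), np.int64(85)) [-0.127 -0.108  0.093  0.634  0.157]
463 171 (np.int64(221), np.int64(152), np.int64(96)) [-0.128 -0.11   0.093  0.628  0.158]
458 172 (np.int64(190), np.int64(125), np.int64(88)) [-0.175 -0.005  0.185  0.812  0.255]
459 172 (np.int64
[... 950 characters left out ...]
5  0.092  0.612  0.16 ]
464 173 (np.int64(191), np.int64(128), np.int64(105)) [-0.131 -0.109  0.09   0.599  0.159]
449 174 (np.int64(115), np.int64(61), np.int64(57)) [-0.102 -0.101  0.074  0.63   0.126]
450 174 (np.int64(111), np.int64(69), np.int64(67)) [-0.106 -0.097  0.079  0.64   0.132]
460 174 (np.int64(170), np.int64(114), np.int64(76)) [-0.179 -0.006  0.182  0.792  0.255]
461 174 (np.int64(156), np.int64(100), np.int64(68)) [-0.18  -0.009  0.18   0.786  0.254]
0.58 0.139 453.0 177.8
0.58 0.149 456.7 177.7
0.6 0.139 452.6 176.7
0.6 0.149 456.2 176.5
0.62 0.139 452.1 175.5
0.62 0.149 455.7 175.2
0.64 0.139 451.6 174.3
0.64 0.149 455.2 173.9
0.66 0.139 451.1 173.1
0.66 0.149 454.6 172.6
```

The pointer's red pixels sit at about 0.63–0.64 rad and the index averages about 0.63 in the same camera, so they line up. Handing in.

```bash
python3 -c "
from plant import job;print(job.sign_off())"
```

```text
the job is handed in; nothing more can be done
None
```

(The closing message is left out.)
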